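Load a shaker's spring-gated vial carrier and lock it

TASK

Load every sample vial that stands on the worktop into the shaker's vial carrier, one per bay, in any bays: push the bay's orange spring gate back and hold it while you lower the vial, upright, to the floor of the bay behind the blue stops, then let go so that the gate holds it there. With the vials loaded, fit the red handle's square socket fully down onto the square lock shaft and only then turn it clockwise to its stop with the handle, and finally put the handle away, fully down on the square stud of its grey parking block. Leave the timer, the dish and the bottle where they are.

Things in the scene. Friction and masses are not known exactly. Their poses are not given: they have to be found in the camera images.
- carrier: Vial carrier of a shaker, fixed to the worktop: aluminium plate 275 mm long (y), 8 mm thick, with four spring-gated bays 75 mm apart along y. Origin under it at z = 0; x points from the bays to the back, roughly away from the robot. Front edge at x = -62 mm; grey spring housing at x = -1 to 17 mm, 42 mm high with the red lock bar on it; lock shaft behind it at x = 52 mm, y = 0.
- lock_shaft (a joint): Turn of the square lock shaft in rad: 0 unlocked, 1.5 locked (end stop). It grows as the shaft turns clockwise seen from above, takes about 0.05 N m, stays where it is left, and starts somewhere from 0 to 0.3. It drives the red lock bar, whose tongues slide behind the gates.
- shaft_seat (a point): Point on the axis of the lock shaft, on the top of the round collar on which the handle's socket comes to rest, 20 mm over the worktop. The shaft is 12 mm square (cone tip from 12 to 18 mm above this point); the point's x and y axes are square to its flats and turn with it.
- handle_grip (a point): Loose lock handle, 80 g, standing on the worktop: dark steel socket 30 x 30 x 24 mm with a 42 mm square foot 6 mm high, and on it a red flat grip bar, 56 mm long (x), 12 mm thick (y), from 24 to 56 mm above the underside. This point: on its axis, 45 mm above the underside (so 45 mm over shaft_seat when fully fitted). In the underside a square bore, 14.2 mm wide, 20 mm deep, its sides along the handle's x and y.
- bay1 (a point): Centre of a vial properly seated in bay 1: 30 mm above the bay's floor, which is the plate's top, 8 mm over the worktop. Axes as the carrier's. On the -x side two small blue stops form a V that touches a seated vial; they are 12 mm high above the floor. On the +x side is the orange spring gate (gate1). The y sides are open.
- gate1 (a joint): How far bay 1's spring gate, an orange plate 30 mm wide, 41 mm high, is pushed back to +x, in m: 0 empty (foot of its face 6.5 mm beyond bay1 in x: too narrow for a vial), 0.007 with a vial seated, 0.020 at most. Its face leans back 0.05 rad. Spring 1.2 N at 0, 3.6 N at 0.020. Push it past 0.007 and hold it while lowering a vial; let go, it presses the vial's foot into the V.
- vial1_mid (a point): Glass sample vial with white cap: body 27 mm in diameter, cap 24 mm, 60 mm tall, 30 g, standing upright. This point is its centre, 30 mm above its underside; z points to the cap. May be absent.
- bay2 (a point): The same point for bay 2; stops and gate as in bay 1.
- gate2 (a joint): The same for bay 2.
- vial2_mid (a point): Glass sample vial with black cap: body 27 mm in diameter, cap 24 mm, 60 mm tall, 30 g, standing upright. This point is its centre, 30 mm above its underside; z points to the cap. May be absent.
- bay3 (a point): The same point for bay 3; stops and gate as in bay 1.
- gate3 (a joint): The same for bay 3.
- vial3_mid (a point): Glass sample vial with white cap: body 27 mm in diameter, cap 24 mm, 60 mm tall, 30 g, standing upright. This point is its centre, 30 mm above its underside; z points to the cap. May be absent.
- bay4 (a point): The same point for bay 4; stops and gate as in bay 1.
- gate4 (a joint): The same for bay 4.
- vial4_mid (a point): Glass sample vial with black cap: body 27 mm in diameter, cap 24 mm, 60 mm tall, 30 g, standing upright. This point is its centre, 30 mm above its underside; z points to the cap. May be absent.
- park_seat (a point): Parking block for the handle, fixed: grey block 46 x 46 x 8 mm with a round collar and a square stud just like the lock shaft's (12 mm square, cone tip from 12 to 18 mm). This point is on its axis at the top of the collar, 20 mm over the worktop; x and y square to the flats.
- bench_timer: White bench timer, 64 x 70 x 18 mm, loose, origin under its centre; to be left alone.
- dish: Petri dish, 90 mm wide, 16 mm high, loose, origin under its centre; to be left alone.
- bottle: White reagent bottle with green cap, 60 mm wide, 120 mm high, loose, origin under its centre; to be left alone.
Mind the look-alikes: they are no part of the job. Leave any purple or turquoise look-alike of the part that bears vial4_mid alone.

How it is judged:
By the outcome, as a careful person would: the job done as asked, in the order asked, and still so for the second after the job is handed in, with the robot touching nothing.
Of vial1, vial2, vial3, vial4 only 3 to 4 are there at a start; the rules pass over those that are not, and their reading is None.
At some moment in a run one of handle may be knocked a few centimetres aside while the robot is not near it.
It also fails if it takes over 210 s, if anything falls off the work surface, if the arm or the gripper's body presses on something with over 40 N, if the wrist force passes 120 N, or if a joint passes its speed limit or range.

ROBOT

A 6-joint arm with a two-finger parallel gripper is mounted at the origin on a cart in front of the work surface, level with it; the furniture and walls round the work are solid. World frame = base frame: x ahead of the robot, y to its left, z up, the work surface at z = 0. Lengths are in mm, angles in rad, forces in N, time in s.
With the tool pointing down it reaches from about 350 to 775 mm from the base axis. Payload 7.3 kg.
Tool frame: the origin (TCP) lies at the very end of the fingers, on their centre line; the grasp point (between the pads) lies 19 mm behind it; z points along the fingers, y is the line along which they close (so a half turn about z gives the same grasp; the last joint's range is limited). The gripper opens to 92 mm and grips with 3 to 60 N. Pads are 19 mm wide; open, the fingers measure 130 mm over their backs; the gripper's body (75 mm by 190 mm) begins 47 mm behind the grasp point.
Start: joints at [-1.296, 0.342, 1.524, -0, 1.275, -0.146], TCP at [214.481, -479.21, 226.741] pointing down, gripper open.
Joint ranges: [-2.53, 2.53], [-0.77, 2.02], [0.04, 2.7], [-1, 4.14], [0.28, 2.66], [-3.11, 3.11]. Speed limits (rad/s): [2.57, 2.57, 3.14, 3.14, 3.14, 3.14].

INTERFACE

Orientations are given as a rotation vector (axis times angle).
In Python, from cell import robot gives the robot as it stands.
- The arm moves only by the tool arm_command, never from a script. Its argument "moves" is a list of rows, each a list of 5 numbers: the shift along the tool's x, y, z in cm, then the turn about the tool's z in degrees, then the closure, from 0 (fully open) to 1 (shut). A call has 1 to 20 rows; each row shifts and turns the commanded pose from where the row before left it, along the tool's axes as they then stand; what a row does not reach is not made up. A row lasts 1/8 s, in which the tool goes at most 62.5 mm and 10.7 degrees, less where a joint would pass 70% of its speed; a pose out of reach is approached as far as the arm can. A call is refused whole if a number of a shift passes 6.25 or a number of a turn 10.7, either way. A call with a gripper value outside its range is refused whole. The fingers move at their own pace and stop on an object; "squeeze" is the grip in N (left out, the last holds). Time passes only in rows, so rows that do not move let the fingers close. It gives the time, the measured TCP pose, the force, the opening and the grip force at its end, in the units of the state.
- robot.observe(): the state, without advancing time (a new reading comes with each control period).
- robot.read_camera(name): name is "scene" or "top"; returns a dict with "frame" (420x560x3 uint8, red, green, blue), "fov_y" (degrees; the focal length in pixels is half the picture's height over the tangent of half this angle, whatever the lens; pixels are square), "cx", "cy" (the principal point, pixels), "position" and "attitude" of the camera in the world. Camera axes: x right, y down, z forward; pixel columns grow to the right and rows downward; lengths in mm; the calibration is good to about 2 mm. A picture is of the moment at which its call begins. There is no depth.
- robot.close_job(): hands the job in; it is judged then, once.
The state is a dict: "clock": time; "joint_pos": joint angles; "dq": joint speeds; "joint_torque": joint torques, N m; "ee_pos": TCP position; "ee_rot": TCP orientation; "ft_force": force on the tool from outside, world axes, zero at the start; "ft_torque": the same for the moment, N m; "width": finger opening in mm; "finger_force": force on a finger pad.
Only numpy, scipy, OpenCV 4.12 (cv2) and the standard library are available. Lean on these libraries where they do the work, as an engineer would, in place of code of your own. Each camera call takes 0.05 s, during which the arm holds its last target. There are 200 camera calls.

## Working session

There is one attempt and no reset: what is moved stays moved. The work goes in short steps, Python scripts to look and compute and a tool call to move; the robot and the scene stay as the last step left them, time stands still between calls to the robot, and variables do not carry over. Pictures are saved under pics/ and viewed, at most 19 in all, crops included, and the job is handed in when it is done.

Besides the shell and the picture viewer there is one more tool, called after ">>>" as name(argument=value, ...), one argument or row to a line, values as JSON. arm_command: Moves the arm, as the interface text tells. Its arguments: {"type":"object","properties":{"moves":{"type":"array"},"squeeze":{"type":"number"}},"required":["moves"]}

```bash
mkdir -p pics
python3 - <<'E'
from cell import robot
import cv2,numpy as np
print(robot.observe())
for n in("scene","top"):
    c=robot.read_camera(n); f=c.pop("frame"); print(n,c)
    cv2.imwrite(f"pics/{n}0.png",cv2.resize(f[:,:,::-1],(800,600),interpolation=cv2.INTER_CUBIC))
E
```

```text
{'clock': 0.0, 'joint_pos': array([-1.29601172e+00,  3.42739237e-01,  1.52499686e+00, -3.25570445e-05,
        1.27539787e+00, -1.46014054e-01]), 'dq': array([ 1.30928856e-03,  8.20311878e-04, -1.48690907e-03, -7.30013978e-05,
        1.94612634e-03,  5.81982260e-04]), 'joint_torque': array([-8.98179969e-04, -4.31244171e+01, -2.44213843e+01,  7.16858706e-02,
        5.60895901e-02, -1.16764741e-04]), 'ee_pos': array([ 214.35196456, -478.81016287,  226.0434282 ]), 'ee_rot': array([-3.07080761e+00, -6.55816776e-01,  2.04487051e-04]), 'ft_force': array([ 0.09512276,  0.19012632, -0.2846291 ]), 'ft_torque': array([0.0341501 , 0.03474912, 0.01484562]), 'finger_force': 0.0, 'width': 91.84053172532036}
scene {'fov_y': 56.16278933156897, 'cx': 277.3481431073073, 'cy': 210.99445612885816, 'position': array([ 42.340393  , 629.59711218, 411.06334876]), 'attitude': array([-0.90180471,  2.16040845, -1.43058895])}
top {'fov_y': 53.974711859607886, 'cx': 280.57564658127205, 'cy': 206.44905417765258, 'position': array([ 405.01401015,   74.01265705, 1162.35012738]), 'attitude': array([-2.13827992,  2.1132934 , -0.18212999])}
```

View pics/scene0.png

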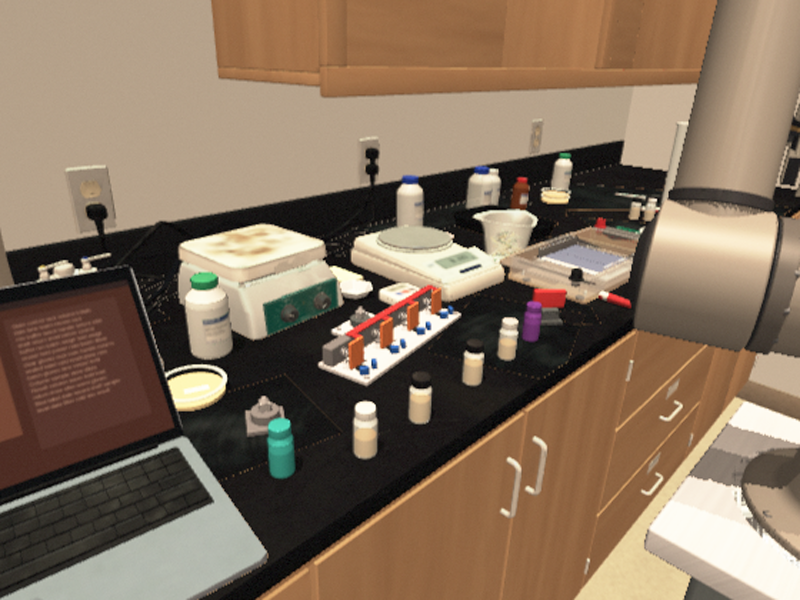

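View pics/top0.png

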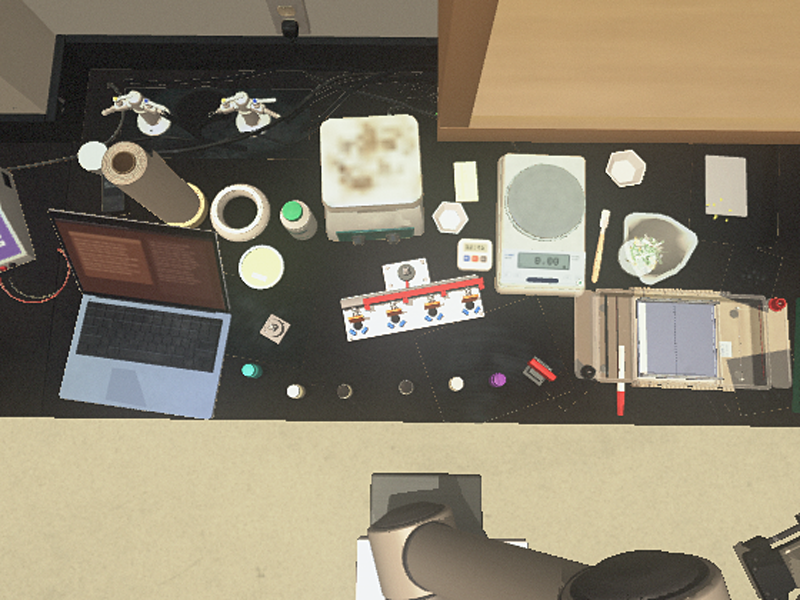

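Top view (800×600 picture): the vials are at (295,391) white, (345,391) black, (406,386) black and (456,383) white. The turquoise look-alike is at (251,370) and the purple one at (498,380). The handle is at (540,371), the park block at (275,327) and the carrier at about (413,305). I'll enlarge crops of both views.

```bash
cat > h.py <<'E'
from cell import robot
import cv2,numpy as np
from scipy.spatial.transform import Rotation as R
def cam(n):
    c=robot.read_camera(n); c["f"]=210/np.tan(np.radians(c["fov_y"]/2)); c["R"]=R.from_rotvec(c["attitude"]).as_matrix(); return c
def crop(c,u,v,w,h,s,name):
    cv2.imwrite("pics/"+name,cv2.resize(c["frame"][v:v+h,u:u+w,::-1],None,fx=s,fy=s,interpolation=cv2.INTER_CUBIC))
def ray(c,u,v): return c["R"]@np.array([(u-c["cx"])/c["f"],(v-c["cy"])/c["f"],1])
def at(c,u,v,z):
    d=ray(c,u,v); return c["position"]+d*(z-c["position"][2])/d[2]
def proj(c,p):
    q=c["R"].T@(np.asarray(p,float)-c["position"]); return q[:2]/q[2]*c["f"]+[c["cx"],c["cy"]]
def two(c1,p1,c2,p2):
    A=np.c_[ray(c1,*p1),-ray(c2,*p2)]; b=c2["position"]-c1["position"]
    s=np.linalg.lstsq(A,b,rcond=None)[0]
    a,b=c1["position"]+s[0]*A[:,0],c2["position"]-s[1]*A[:,1]
    return (a+b)/2,np.linalg.norm(a-b)
E
python3 - <<'E'
from h import *
t=cam("top");s=cam("scene")
crop(t,160,175,250,115,3.2,"t1.png"); crop(s,165,190,250,150,3.2,"s1.png")
E
```

```text
(no output)
```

View pics/t1.png

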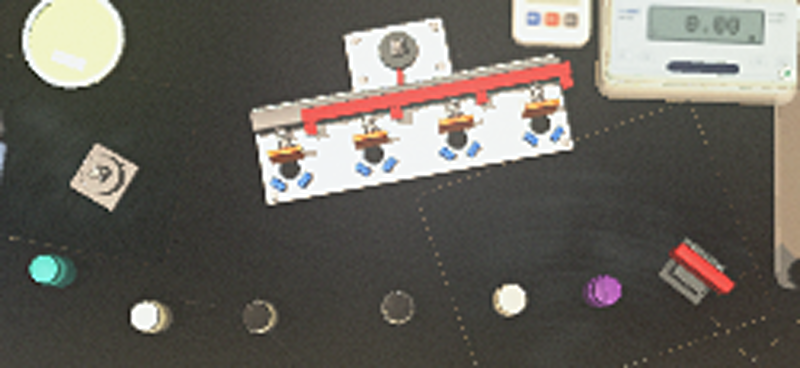

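View pics/s1.png

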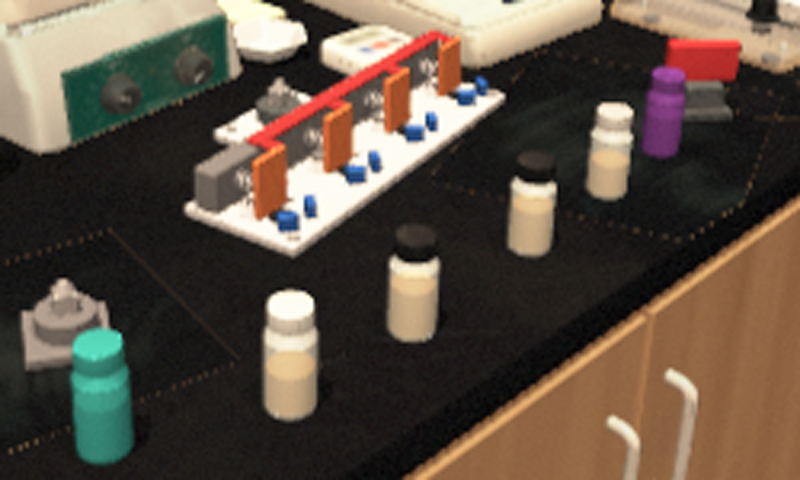

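The crops show four vials, the shaft tip at t1 (399,47) / s1 (279,85) and the park stud tip at t1 (102,173) / s1 (63,285). Plate front corners are at t1 (270,203), (574,149) and the handle bar runs (681,243)–(733,289).

```bash
cat > m.py <<'E'
from h import *
t=cam("top");s=cam("scene")
T=lambda p:(p[0]/3.2+160-.35,p[1]/3.2+175-.35)
S=lambda p:(p[0]/3.2+165-.35,p[1]/3.2+190-.35)
E
python3 - <<'E'
from m import *
np.set_printoptions(precision=1,suppress=True)
for n,a,b in [("A",(148,316),(291,299)),("B",(258,317),(417,232)),("C",(398,306),(536,158)),("D",(509,298),(614,108)),("shafttip",(399,47),(279,82)),("parktip",(102,173),(63,284)),("plFL",(270,203),(292,248)),("plFR",(574,149),(505,96)),("hb_top_end1",(686,241),(667,41)),("turq",(44,270),(99,340))]:
    print(n,*two(t,T(a),s,S(b)))
for n,a,z in [("A",(148,316),60),("B",(258,317),60),("C",(398,306),60),("D",(509,298),60),("shaft",(399,47),38),("park",(102,173),38),("FL",(270,203),8),("FR",(574,149),8),("p1",(102,143),8),("p2",(139,168),8),("p3",(112,210),8),("p4",(71,183),8),
 ("hb1",(686,240),56),("hb2",(735,283),56),("hb3",(674,250),56),("hb4",(725,293),56),("hbf1",(660,277),6),("hbf2",(697,302),6)]: print(n,at(t,*T(a),z)[:2])
E
```

```text
A [421.3 277.5  62.7] 2.180664162081688
B [421.3 186.6  63. ] 1.4519362530173385
C [430.9  70.9  62.7] 0.5258371322729379
D [437.9 -20.8  64. ] 1.8168548089446965
shafttip [655.6  73.2  38.7] 2.0105890350507796
parktip [542.9 328.1  36. ] 3.7500866235126207
plFL [521.1 184.7   7.5] 1.7987418843606615
plFR [571.3 -83.    7.6] 0.03628998722878943
hb_top_end1 [ 487.9 -169.1   54.9] 0.0460131812631199
turq [457.3 364.8  63.4] 0.7762049515732727
A [420.5 277.3]
B [420.8 186.4]
C [431.2  71. ]
D [438.8 -20.6]
shaft [655.   72.5]
park [541.5 326.2]
FL [520.4 184.1]
FR [571.2 -82.9]
p1 [571.8 334.3]
p2 [549.9 300.5]
p3 [512.6 322.5]
p4 [535.9 359.8]
hb1 [ 488.7 -168.9]
hb2 [ 453.5 -208.5]
hb3 [ 480.2 -158.7]
hb4 [ 445.2 -200. ]
hbf1 [ 460.1 -156.4]
hbf2 [ 439.  -187.9]
```

Run:
```python
from m import *
o=np.array([605.5,62.4,0]);a=.187;X=np.array([np.cos(a),np.sin(a),0]);Y=np.array([-X[1],X[0],0])
P=lambda x,y,z:o+x*X+y*Y+np.array([0,0,z])
def draw(c,u,v,w,h,k,name):
    im=cv2.resize(c["frame"][v:v+h,u:u+w,::-1],None,fx=k,fy=k,interpolation=cv2.INTER_CUBIC)
    f=lambda p:tuple(int(q) for q in np.round((proj(c,p)-[u,v]+.5)*k-.5))
    def line(ps,col): 
        for p,q in zip(ps,ps[1:]): cv2.line(im,f(p),f(q),col,1)
    line([P(x,y,8) for x,y in [(-62,-137.5),(-62,137.5)]],(0,255,0))
    line([P(x,y,42) for x,y in [(-1,-137.5),(-1,137.5),(17,137.5),(17,-137.5)]],(0,255,0))
    for y in(-112.5,-37.5,37.5,112.5):
        bx=-35
        line([P(bx+6.5,y-15,8),P(bx+6.5,y+15,8),P(bx+8.5,y+15,49),P(bx+8.5,y-15,49),P(bx+6.5,y-15,8)],(255,0,255))
        line([P(bx+13.5*np.cos(t),y+13.5*np.sin(t),8) for t in np.linspace(0,6.3,25)],(255,255,0))
    cv2.imwrite("pics/"+name,im)
draw(t,225,150,120,90,6.6,"t2.png"); draw(s,150,165,170,110,4.7,"s2.png")
```

```text
(no output)
```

View pics/t2.png

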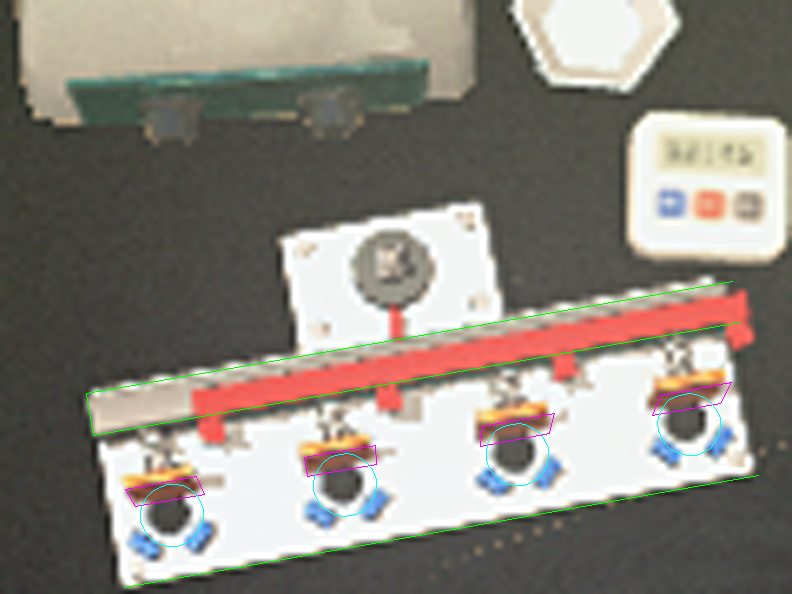

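View pics/s2.png

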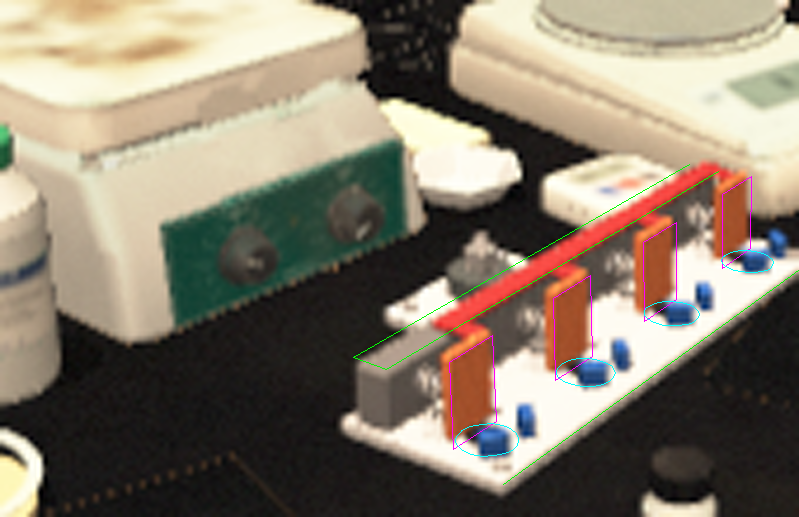

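The model fits: the gates sit at carrier x about −34. I'll check the shaker and balance heights for gripper clearance, and take the shaft, park stud and handle in close-up.

Run:
```python
from m import *
np.set_printoptions(precision=1,suppress=True)
print("platform FR",two(t,(297,142),s,(228.3,180)))
print("shaker front bottom",at(t,255,169,0),at(t,290,166,0))
print("balance front-left top", at(t,348,205,30), two(t,(348.5,203),s,(246.5,182)))
def z(c,u,v,r,k):
    g=c["frame"][v-r:v+r,u-r:u+r,::-1]; g=cv2.normalize(g,None,0,255,cv2.NORM_MINMAX); return cv2.resize(g,(k,k),interpolation=cv2.INTER_CUBIC)
f=lambda p:[int(q) for q in p]
row1=[z(t,284,189,11,260),z(t,191,228,14,260),z(t,378,260,16,260)]
row2=[z(s,252,216,11,260),z(s,185,287,16,260),z(s,385,212,16,260)]
cv2.imwrite("pics/z.png",np.vstack([np.hstack(row1),np.hstack(row2)]))
```

```text
platform FR (array([778.4,  40.5,  84.9]), np.float64(3.143412657052355))
shaker front bottom [723.1 158.5  -0. ] [733.2  56.7   0. ]
balance front-left top [ 614.  -105.5   30. ] (array([664.9, -32.7,  92.3]), np.float64(171.9700357471785))
```

View pics/z.png

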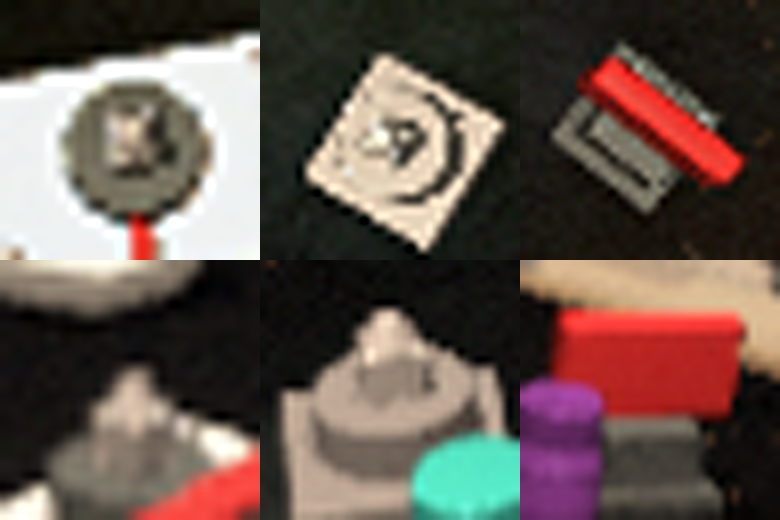

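Shaker top is about 85 mm, so the gripper body clears it. The handle bar yaw is about 48°, the shaft flats are roughly aligned with world axes, and the park block yaw is about 57°. Time to move, starting with vial D.

```bash
cat > g.py <<'E'
import sys
from h import *
o=np.array([605.5,62.4,0]);a=.187;X=np.array([np.cos(a),np.sin(a),0]);Y=np.array([-X[1],X[0],0])
BAY={i+1:o-34*X+(75*i-112.5)*Y for i in range(4)}
V=dict(A=(421,277.4),B=(421,186.5),C=(431,71),D=(438.3,-20.7))
def st():
    s=robot.observe(); M=R.from_rotvec(s["ee_rot"]).as_matrix()
    psi=np.arctan2(M[1,0],M[0,0]); return s,M,psi
def delta(p0,p1,psi):  # cm in tool axes with yaw psi
    d=(np.array(p1,float)-p0)/10; c,s_=np.cos(psi),np.sin(psi)
    return np.round([d[0]*c+d[1]*s_, d[0]*s_-d[1]*c, -d[2]],2)
def show():
    s,M,psi=st(); print("t %.2f pos %s psi %.3f w %.1f ff %.1f F %s j %s tilt %.3f"%(s["clock"],np.round(s["ee_pos"],1),psi,s["width"],s["finger_force"],np.round(s["ft_force"],1),np.round(s["joint_pos"],2),np.hypot(M[0,2],M[1,2])))
E
python3 - <<'E'
from g import *
show(); s,M,psi=st(); p=s["ee_pos"]
print(np.degrees(psi-.187))
q=(*V["D"],130); print(delta(p,q,.187)); b=BAY[1]
for n,k in zip("DCBA",(1,2,3,4)): print(n,V[n],BAY[k][:2],delta((*V[n],16),(*(BAY[k]-11*X)[:2],46),.187))
for n,k,m in (("D",1,"C"),("C",2,"B"),("B",3,"A")): print("next",m,delta((*BAY[k][:2],0),(*V[m],0),.187))
E
```

```text
t 0.50 pos [ 214.5 -479.2  226.7] psi 0.421 w 92.0 ff 0.0 F [0.8 0.5 0.1] j [-1.3   0.34  1.52  0.    1.28 -0.15] tilt 0.000
13.39698487844898
[ 30.51 -40.89   9.67]
D (438.3, -20.7) [593.00784682 -54.45972834] [13.47  6.19 -3.  ]
C (431, 71) [579.06444406  19.23275105] [12.49  7.84 -3.  ]
B (421, 186.5) [565.12104129  92.92523045] [11.32 11.87 -3.  ]
A (421, 277.4) [551.17763853 166.61770984] [ 9.63 13.31 -3.  ]
next C [-13.59 -15.34  -0.  ]
next B [-12.42 -19.37  -0.  ]
next A [-10.73 -20.81  -0.  ]
```

>>> arm_command(
  moves=[
    [0, 0, 0, 6.7, 0.45],
    [0, 0, 0, 6.7, 0.45],
    [2.18, -2.92, 0.69, 0, 0.45],
    [2.18, -2.92, 0.69, 0, 0.45],
    [2.18, -2.92, 0.69, 0, 0.45],
    [2.18, -2.92, 0.69, 0, 0.45],
    [2.18, -2.92, 0.69, 0, 0.45],
    [2.18, -2.92, 0.69, 0, 0.45],
    [2.18, -2.92, 0.69, 0, 0.45],
    [2.18, -2.92, 0.69, 0, 0.45],
    [2.18, -2.92, 0.69, 0, 0.45],
    [2.18, -2.92, 0.69, 0, 0.45],
    [2.18, -2.92, 0.69, 0, 0.45],
    [2.18, -2.92, 0.69, 0, 0.45],
    [2.18, -2.92, 0.69, 0, 0.45],
    [2.18, -2.92, 0.69, 0, 0.45],
  ],
)

```text
clock: 2.5
ee_pos: [439.0, -19.7, 130.1]
ee_rot: [3.128, 0.293, 0.001]
ft_force: [0.3, -0.1, 0.7]
width: 50.7
finger_force: 0.0
```

Run:
```python
from g import *
show(); s,M,psi=st(); print(np.degrees(psi-.187),delta(s["ee_pos"],(*V["D"],16),psi))
t=cam("top");s=cam("scene")
im=[cv2.resize(c["frame"][v:v+85,u:u+110,::-1],None,fx=3.6,fy=3.6,interpolation=cv2.INTER_CUBIC) for c,u,v in((t,265,205),(s,310,180))]
cv2.imwrite("pics/d1.png",np.hstack(im))
```

```text
t 2.50 pos [439.  -19.7 130.1] psi 0.187 w 50.7 ff 0.0 F [ 0.3 -0.1  0.7] j [-0.22  0.3   1.89 -0.    0.95  1.16] tilt 0.001
-0.0020552581402561404 [-0.09  0.08 11.41]
```

View pics/d1.png

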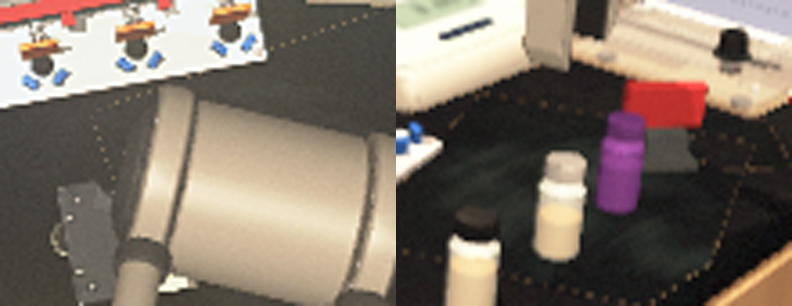

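The top view is blocked by the arm. The scene crop shows a finger above vial D (560,200), with the purple vial beside it. Going down to grip.

>>> arm_command(
  moves=[
    [-0.09, 0.08, 3, 0, 0.45],
    [0, 0, 3, 0, 0.45],
    [0, 0, 3, 0, 0.45],
    [0, 0, 2.4, 0, 0.45],
    [0, 0, 0, 0, 0.45],
    [0, 0, 0, 0, 0.8],
    [0, 0, 0, 0, 0.8],
    [0, 0, 0, 0, 0.8],
    [0, 0, 0, 0, 0.8],
  ],
  squeeze=20,
)

```text
clock: 3.72
ee_pos: [438.2, -22.0, 16.9]
ee_rot: [3.127, 0.293, 0.003]
ft_force: [-0.6, -1.7, 6.8]
width: 26.3
finger_force: 20.0
```

>>> arm_command(
  moves=[
    [0, 0, -1.5, 0, 0.8],
    [0, 0, -1.5, 0, 0.8],
    [1.97, 1.24, 0, 0, 0.8],
    [2.5, 1.24, 0, 0, 0.8],
    [3.0, 1.24, 0, 0, 0.8],
    [3.0, 1.24, 0, 0, 0.8],
    [2.0, 1.23, 0, 0, 0.8],
    [1.0, 0, 0, 0, 0.8],
    [0, 0, 0, 0, 0.8],
    [0, 0, 0, 0, 0.8],
  ],
)

```text
clock: 4.97
ee_pos: [580.5, -57.1, 46.0]
ee_rot: [-3.127, -0.294, 0.002]
ft_force: [0.9, 0.1, -0.0]
width: 26.8
finger_force: 20.0
```

Run:
```python
from g import *
show(); s,M,psi=st(); print(delta(s["ee_pos"],(*BAY[1][:2],46),psi))
t=cam("top");s=cam("scene")
im=[cv2.resize(c["frame"][v:v+110,u:u+110,::-1],None,fx=3.6,fy=3.6,interpolation=cv2.INTER_CUBIC) for c,u,v in((t,235,160),(s,250,165))]
cv2.imwrite("pics/d2.png",np.hstack(im))
```

```text
t 4.97 pos [580.5 -57.1  46. ] psi 0.187 w 26.8 ff 20.0 F [ 0.9  0.1 -0. ] j [-0.23  0.64  1.57 -0.    0.93  1.15] tilt 0.001
[ 1.28 -0.02 -0.  ]
```

View pics/d2.png

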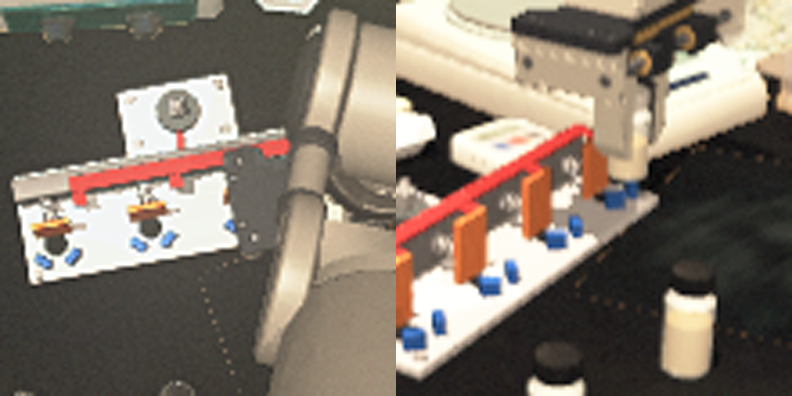

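The scene crop shows the vial hanging in front of gate 1 and above the stops (620,190). Next I push the gate back.

>>> arm_command(
  moves=[
    [0.5, 0, 0, 0, 0.8],
    [0.5, 0, 0, 0, 0.8],
    [0.5, 0, 0, 0, 0.8],
    [0.5, -0.02, 0, 0, 0.8],
    [0, 0, 0, 0, 0.8],
    [0, 0, 0, 0, 0.8],
  ],
)

```text
clock: 5.82
ee_pos: [600.9, -53.7, 46.0]
ee_rot: [3.128, 0.293, -0.001]
ft_force: [-3.0, -1.3, 2.3]
width: 26.7
finger_force: 20.0
```

>>> arm_command(
  moves=[
    [0, 0, 0.5, 0, 0.8],
    [0, 0, 0.5, 0, 0.8],
    [0, 0, 0.5, 0, 0.8],
    [0, 0, 0.4, 0, 0.8],
    [0, 0, 0.2, 0, 0.8],
    [0, 0, 0, 0, 0.8],
    [0, 0, 0, 0, 0.8],
  ],
)

```text
clock: 6.7
ee_pos: [600.9, -53.6, 25.0]
ee_rot: [-3.128, -0.293, 0.001]
ft_force: [-3.0, -0.7, 1.2]
width: 26.8
finger_force: 20.0
```

>>> arm_command(
  moves=[
    [0, 0, 0.1, 0, 0.8],
    [-0.2, 0, 0, 0, 0.8],
    [-0.2, 0, 0, 0, 0.8],
    [-0.2, 0, 0, 0, 0.8],
    [0, 0, 0, 0, 0.8],
    [0, 0, 0, 0, 0.8],
  ],
)

```text
clock: 7.45
ee_pos: [596.4, -54.8, 25.0]
ee_rot: [3.127, 0.293, 0.005]
ft_force: [0.1, 2.0, 6.7]
width: 26.5
finger_force: 20.0
```

>>> arm_command(
  moves=[
    [0, 0, 0, 0, 0.6],
    [0, 0, 0, 0, 0.5],
    [0, 0, 0, 0, 0.5],
    [0, 0, -2, 0, 0.5],
    [0, 0, -4, 0, 0.5],
    [0, 0, -4, 0, 0.5],
    [-4.0, -4.5, 0, 0, 0.45],
    [-4.0, -4.5, 0, 0, 0.45],
    [-3.5, -4.0, 0, 0, 0.45],
    [-1.6, -2.3, 0, 0, 0.45],
    [0, 0, 0, 0, 0.45],
  ],
)

```text
clock: 8.82
ee_pos: [436.9, 72.2, 124.3]
ee_rot: [3.128, 0.297, -0.0]
ft_force: [0.9, -1.0, 0.6]
width: 50.3
finger_force: 0.0
```

Run:
```python
from g import *
show(); s,M,psi=st(); print(delta(s["ee_pos"],(*V["C"],16),psi))
t=cam("top");s=cam("scene")
im=[cv2.resize(c["frame"][v:v+110,u:u+110,::-1],None,fx=3.6,fy=3.6,interpolation=cv2.INTER_CUBIC) for c,u,v in((t,250,155),(s,250,155))]
cv2.imwrite("pics/d3.png",np.hstack(im))
```

```text
t 8.82 pos [436.9  72.2 124.3] psi 0.189 w 50.3 ff 0.0 F [ 0.9 -1.   0.6] j [-0.01  0.32  1.89 -0.    0.94  1.37] tilt 0.000
[-0.61  0.   10.83]
```

View pics/d3.png

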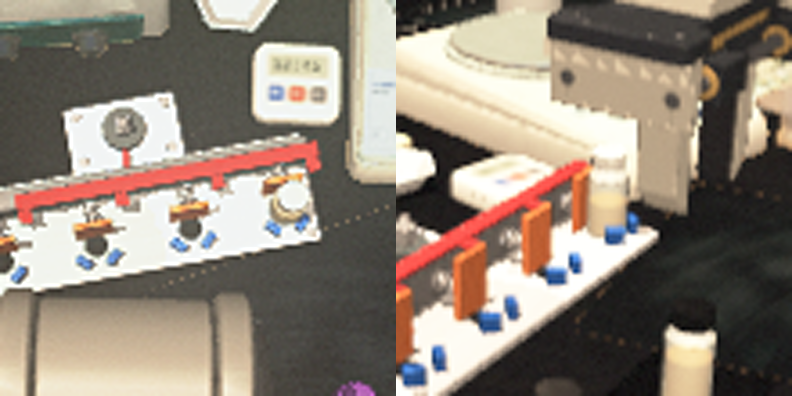

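Vial D stands upright in bay 1 behind the stops (600,200). Next is vial C.

>>> arm_command(
  moves=[
    [-0.6, 0, 3, 0, 0.45],
    [0, 0, 3, 0, 0.45],
    [0, 0, 2.8, 0, 0.45],
    [0, 0, 2, 0, 0.45],
    [0, 0, 0, 0, 0.45],
    [0, 0, 0, 0, 0.8],
    [0, 0, 0, 0, 0.8],
    [0, 0, 0, 0, 0.8],
    [0, 0, 0, 0, 0.8],
    [0, 0, -1.5, 0, 0.8],
    [0, 0, -1.5, 0, 0.8],
    [0, 0, 0, 0, 0.8],
  ],
)

```text
clock: 10.42
ee_pos: [432.9, 70.2, 46.9]
ee_rot: [3.128, 0.293, 0.004]
ft_force: [0.2, 0.5, -1.2]
width: 26.9
finger_force: 20.0
```

Run:
```python
from g import *
show(); s,M,psi=st(); t=cam("top"); print(at(t,331.4,207.5,68)-BAY[1]); print(delta(s["ee_pos"],(*(BAY[2]-11*X)[:2],46),psi))
```

```text
t 10.43 pos [432.9  70.2  46.9] psi 0.187 w 26.9 ff 20.0 F [ 0.2  0.5 -1.2] j [-0.01  0.44  1.98 -0.    0.72  1.37] tilt 0.002
[ 6.63784313 -0.28103287 68.        ]
[12.32  7.72  0.09]
```

>>> arm_command(
  moves=[
    [1.8, 1.54, 0, 0, 0.8],
    [2.8, 1.55, 0, 0, 0.8],
    [2.8, 1.55, 0, 0, 0.8],
    [2.7, 1.54, 0, 0, 0.8],
    [1.5, 1.54, 0, 0, 0.8],
    [0.7, 0, 0, 0, 0.8],
    [0.5, 0, 0, 0, 0.8],
    [0.5, 0, 0, 0, 0.8],
    [0.5, 0, 0, 0, 0.8],
    [0.3, 0, 0, 0, 0.8],
    [0.3, 0, 0, 0, 0.8],
    [0, 0, 0, 0, 0.8],
    [0, 0, 0, 0, 0.8],
  ],
)

```text
clock: 12.1
ee_pos: [587.7, 21.0, 46.0]
ee_rot: [-3.128, -0.293, 0.001]
ft_force: [-2.5, 0.0, -1.1]
width: 26.4
finger_force: 20.0
```

>>> arm_command(
  moves=[
    [0.3, 0, 0, 0, 0.8],
    [0, 0, 0.5, 0, 0.8],
    [0, 0, 0.5, 0, 0.8],
    [0, 0, 0.5, 0, 0.8],
    [0, 0, 0.4, 0, 0.8],
    [0, 0, 0.3, 0, 0.8],
    [0, 0, 0, 0, 0.8],
    [-0.2, 0, 0, 0, 0.8],
    [-0.2, 0, 0, 0, 0.8],
    [0, 0, 0, 0, 0.8],
    [0, 0, 0, 0, 0.8],
  ],
)

```text
clock: 13.48
ee_pos: [588.1, 20.9, 24.7]
ee_rot: [3.128, 0.293, 0.004]
ft_force: [-0.0, 0.7, 6.0]
width: 26.6
finger_force: 20.0
```

>>> arm_command(
  moves=[
    [-0.2, 0, 0, 0, 0.8],
    [0, 0, 0, 0, 0.6],
    [0, 0, 0, 0, 0.5],
    [0, 0, 0, 0, 0.5],
    [0, 0, -2, 0, 0.5],
    [0, 0, -4, 0, 0.5],
    [0, 0, -4, 0, 0.5],
    [-4.0, -5.0, 0, 0, 0.45],
    [-4.0, -5.0, 0, 0, 0.45],
    [-3.5, -5.0, 0, 0, 0.45],
    [-1.4, -4.4, 0, 0, 0.45],
    [0, 0, 0, 0, 0.45],
    [0, 0, 0, 0, 0.45],
  ],
)

```text
clock: 15.1
ee_pos: [425.1, 185.0, 124.2]
ee_rot: [3.128, 0.294, 0.001]
ft_force: [0.7, -1.1, 0.5]
width: 50.4
finger_force: 0.0
```

Run:
```python
from g import *
show(); s,M,psi=st(); print(delta(s["ee_pos"],(*V["B"],16),psi))
t=cam("top");s=cam("scene")
im=[cv2.resize(c["frame"][v:v+75,u:u+75,::-1],None,fx=5.3,fy=5.3,interpolation=cv2.INTER_CUBIC) for c,u,v in((t,275,170),(s,265,175))]
cv2.imwrite("pics/d4.png",np.hstack(im))
```

```text
t 15.10 pos [425.1 185.  124.2] psi 0.188 w 50.4 ff 0.0 F [ 0.7 -1.1  0.5] j [ 0.25  0.35  1.83 -0.    0.96  1.63] tilt 0.001
[-0.37 -0.23 10.82]
```

View pics/d4.png

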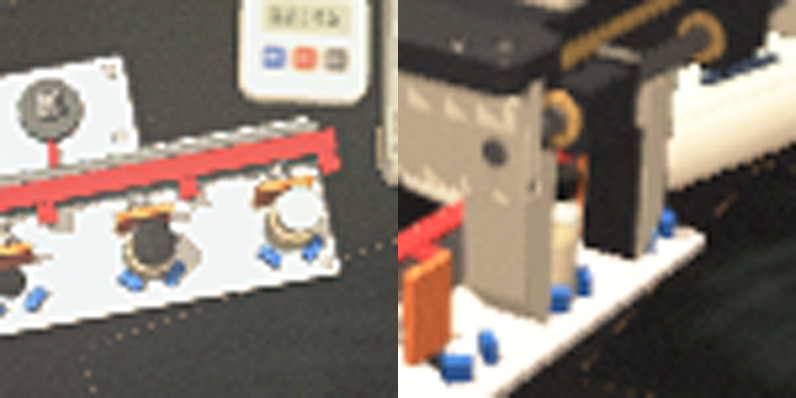

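Both vials are seated against their stops. Next is vial B.

>>> arm_command(
  moves=[
    [-0.37, -0.23, 3, 0, 0.45],
    [0, 0, 3, 0, 0.45],
    [0, 0, 2.8, 0, 0.45],
    [0, 0, 2, 0, 0.45],
    [0, 0, 0, 0, 0.45],
    [0, 0, 0, 0, 0.8],
    [0, 0, 0, 0, 0.8],
    [0, 0, 0, 0, 0.8],
    [0, 0, 0, 0, 0.8],
    [0, 0, -1.5, 0, 0.8],
    [0, 0, -1.5, 0, 0.8],
    [0, 0, 0, 0, 0.8],
  ],
)

```text
clock: 16.7
ee_pos: [421.2, 186.9, 46.9]
ee_rot: [-3.128, -0.293, -0.004]
ft_force: [0.1, 0.3, -0.7]
width: 26.7
finger_force: 20.0
```

Run:
```python
from g import *
show(); s,M,psi=st(); print(delta(s["ee_pos"],(*(BAY[3]-8*X)[:2],46),psi))
```

```text
t 16.70 pos [421.2 186.9  46.9] psi 0.187 w 26.7 ff 20.0 F [ 0.1  0.3 -0.7] j [ 0.25  0.47  1.92 -0.    0.75  1.63] tilt 0.002
[11.59 11.92  0.09]
```

>>> arm_command(
  moves=[
    [0.8, 2.38, 0, 0, 0.8],
    [2.5, 2.38, 0, 0, 0.8],
    [2.8, 2.38, 0, 0, 0.8],
    [2.8, 2.4, 0, 0, 0.8],
    [1.6, 2.38, 0, 0, 0.8],
    [1.0, 0, 0, 0, 0.8],
    [0.5, 0, 0, 0, 0.8],
    [0.5, 0, 0, 0, 0.8],
    [0.5, 0, 0, 0, 0.8],
    [0.5, 0, 0, 0, 0.8],
    [0, 0, 0, 0, 0.8],
    [0, 0, 0, 0, 0.8],
  ],
)

```text
clock: 18.2
ee_pos: [574.9, 94.8, 46.0]
ee_rot: [-3.128, -0.293, 0.001]
ft_force: [-3.7, 0.6, -1.5]
width: 26.7
finger_force: 20.0
```

>>> arm_command(
  moves=[
    [0, 0, 0.5, 0, 0.8],
    [0, 0, 0.5, 0, 0.8],
    [0, 0, 0.5, 0, 0.8],
    [0, 0, 0.4, 0, 0.8],
    [0, 0, 0.3, 0, 0.8],
    [0, 0, 0, 0, 0.8],
    [-0.2, 0, 0, 0, 0.8],
    [-0.2, 0, 0, 0, 0.8],
    [-0.2, 0, 0, 0, 0.8],
    [0, 0, 0, 0, 0.8],
  ],
)

```text
clock: 19.45
ee_pos: [570.4, 93.6, 24.7]
ee_rot: [3.128, 0.293, 0.004]
ft_force: [1.1, 1.1, 5.9]
width: 26.8
finger_force: 20.0
```

>>> arm_command(
  moves=[
    [0, 0, 0, 0, 0.6],
    [0, 0, 0, 0, 0.5],
    [0, 0, 0, 0, 0.5],
    [0, 0, -2, 0, 0.5],
    [0, 0, -4, 0, 0.5],
    [0, 0, -4, 0, 0.5],
    [-4.0, -5.0, 0, 0, 0.45],
    [-4.0, -5.0, 0, 0, 0.45],
    [-2.5, -5.0, 0, 0, 0.45],
    [-0.7, -5.8, 0, 0, 0.45],
    [0, 0, 0, 0, 0.45],
    [0, 0, 0, 0, 0.45],
  ],
)

```text
clock: 20.95
ee_pos: [423.0, 274.9, 123.9]
ee_rot: [3.127, 0.295, -0.0]
ft_force: [0.0, 0.2, -0.4]
width: 50.5
finger_force: 0.0
```

Run:
```python
from g import *
show(); s,M,psi=st(); print(delta(s["ee_pos"],(*V["A"],16),psi))
```

```text
t 20.95 pos [423.  274.9 123.9] psi 0.188 w 50.5 ff 0.0 F [ 0.   0.2 -0.4] j [ 0.42  0.42  1.73 -0.    1.    1.81] tilt 0.001
[-0.15 -0.29 10.79]
```

>>> arm_command(
  moves=[
    [-0.15, -0.29, 3, 0, 0.45],
    [0, 0, 3, 0, 0.45],
    [0, 0, 2.8, 0, 0.45],
    [0, 0, 2, 0, 0.45],
    [0, 0, 0, 0, 0.45],
    [0, 0, 0, 0, 0.8],
    [0, 0, 0, 0, 0.8],
    [0, 0, 0, 0, 0.8],
    [0, 0, 0, 0, 0.8],
    [0, 0, -1.5, 0, 0.8],
    [0, 0, -1.5, 0, 0.8],
    [0, 0, 0, 0, 0.8],
  ],
)

```text
clock: 22.45
ee_pos: [422.0, 278.2, 47.8]
ee_rot: [-3.127, -0.293, -0.005]
ft_force: [0.4, -0.5, 0.3]
width: 26.8
finger_force: 20.0
```

Run:
```python
from g import *
show(); s,M,psi=st(); print(delta(s["ee_pos"],(*(BAY[4]-8*X)[:2],46),psi))
```

```text
t 22.45 pos [422.  278.2  47.8] psi 0.187 w 26.8 ff 20.0 F [ 0.4 -0.5  0.3] j [ 0.43  0.53  1.8  -0.    0.81  1.81] tilt 0.003
[ 9.82 13.37  0.18]
```

>>> arm_command(
  moves=[
    [0.8, 2.68, 0, 0, 0.8],
    [2.0, 2.68, 0, 0, 0.8],
    [2.4, 2.67, 0, 0, 0.8],
    [2.4, 2.67, 0, 0, 0.8],
    [1.3, 2.67, 0, 0, 0.8],
    [0.9, 0, 0, 0, 0.8],
    [0.5, 0, 0, 0, 0.8],
    [0.5, 0, 0, 0, 0.8],
    [0.5, 0, 0, 0, 0.8],
    [0.4, 0, 0, 0, 0.8],
    [0, 0, 0, 0, 0.8],
    [0, 0, 0, 0, 0.8],
  ],
)

```text
clock: 23.95
ee_pos: [560.4, 168.3, 45.9]
ee_rot: [-3.128, -0.294, 0.001]
ft_force: [-3.5, 1.4, -0.3]
width: 26.2
finger_force: 20.0
```

>>> arm_command(
  moves=[
    [0, 0, 0.5, 0, 0.8],
    [0, 0, 0.5, 0, 0.8],
    [0, 0, 0.5, 0, 0.8],
    [0, 0, 0.4, 0, 0.8],
    [0, 0, 0.3, 0, 0.8],
    [0, 0, 0, 0, 0.8],
    [-0.2, 0, 0, 0, 0.8],
    [-0.2, 0, 0, 0, 0.8],
    [-0.1, 0, 0, 0, 0.8],
    [0, 0, 0, 0, 0.8],
  ],
)

```text
clock: 25.2
ee_pos: [557.2, 167.3, 24.8]
ee_rot: [-3.128, -0.293, -0.005]
ft_force: [0.8, -0.0, 6.2]
width: 26.6
finger_force: 20.0
```

>>> arm_command(
  moves=[
    [0, 0, 0, 0, 0.6],
    [0, 0, 0, 0, 0.5],
    [0, 0, 0, 0, 0.5],
    [0, 0, -2, 0, 0.5],
    [0, 0, -4, 0, 0.5],
    [0, 0, -4, 0, 0.5],
    [-4.0, 2.0, 0, 0, 0.3],
    [-4.0, 2.0, 0, 0, 0.3],
    [-4.0, 2.0, 0, 0, 0.3],
    [-3.5, 2.0, 0, 0, 0.3],
    [0, 0, 0, 0, 0.3],
  ],
)

```text
clock: 26.58
ee_pos: [416.6, 58.7, 124.1]
ee_rot: [3.128, 0.29, -0.002]
ft_force: [0.3, 0.6, 0.6]
width: 64.3
finger_force: 0.0
```

Run:
```python
from g import *
show()
t=cam("top");s=cam("scene")
z=lambda c,u,v,w,h,k:cv2.resize(c["frame"][v:v+h,u:u+w,::-1],None,fx=k,fy=k,interpolation=cv2.INTER_CUBIC)
a=np.hstack([z(t,235,165,110,70,5),np.zeros((350,0,3),np.uint8),z(t,350,230,50,70,5)])
b=np.hstack([z(s,210,175,110,50,5)[:250],z(s,355,175,50,50,5)[:250]])
cv2.imwrite("pics/d5.png",np.vstack([a,b])); print(a.shape,b.shape)
```

```text
t 26.57 pos [416.6  58.7 124.1] psi 0.185 w 64.3 ff 0.0 F [0.3 0.6 0.6] j [-0.04  0.28  1.94 -0.    0.92  1.34] tilt 0.001
(350, 800, 3) (250, 800, 3)
```

View pics/d5.png

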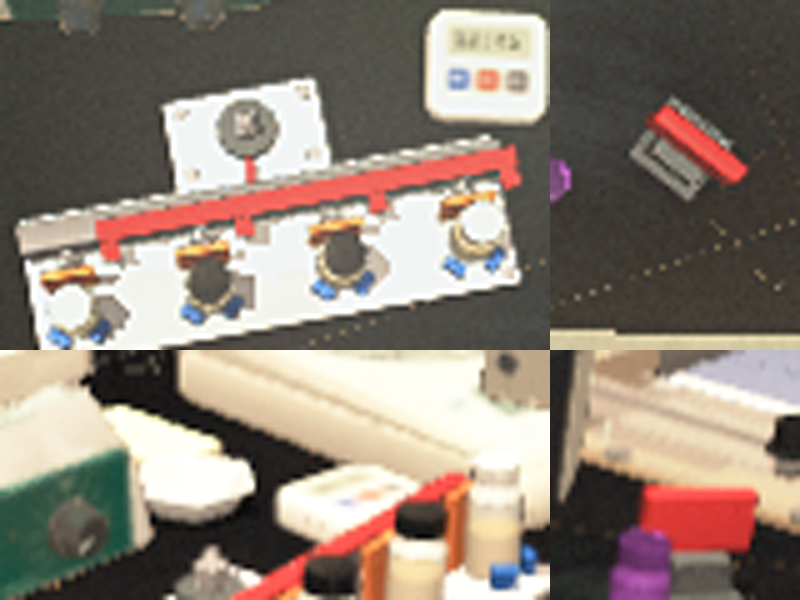

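All four vials are seated. The handle bar's top corners are at (667,103), (747,163), (733,183) and (650,125) in the top-right tile.

Run:
```python
from g import *
t=cam("top"); c=t
f=t["frame"].astype(int); m=((f[:,:,0]>150)&(f[:,:,1]<90)&(f[:,:,2]<90)).astype(np.uint8); m[:, :345]=0; m[:,405:]=0; m[:225]=0
n,l,st_,ce=cv2.connectedComponentsWithStats(m); print(st_[1:],ce[1:])
k=1+np.argmax(st_[1:,4]); pts=np.argwhere(l==k)[:,::-1].astype(np.float32)
W=np.array([at(t,u,v,56)[:2] for u,v in pts]).astype(np.float32); r=cv2.minAreaRect(W); print("minrect",r)
P=[(350+(x-550)/5-.4,230+y/5-.4) for x,y in[(667,103),(747,163),(733,183),(650,125)]]
Q=np.array([at(t,u,v,56)[:2] for u,v in P]); print(Q,Q.mean(0)); 
d=Q[0]-Q[1]; e=Q[3]-Q[2]; print(np.degrees(np.arctan2(d[1],d[0])),np.degrees(np.arctan2(e[1],e[0])),np.hypot(*d))
for s in [(155,220),(160,216)]: print("laptop",at(t,*s,0),at(t,*s,20))
print("screen top",at(t,152,164,200))
s_,M,psi=st(); print(delta(s_["ee_pos"],(*Q.mean(0),130),psi),np.degrees(psi))
```

```text
[[371 251  18  15  59]] [[380.08474576 258.33898305]]
minrect ((466.040283203125, -183.26119995117188), (52.51725769042969, 11.633100509643555), 52.06804275512695)
[[ 487.17147703 -166.11480095]
 [ 455.86816177 -207.71667023]
 [ 445.24756616 -199.93977938]
 [ 475.36134737 -156.74010354]] [ 465.91213808 -182.62783853]
53.04037808662134 55.12028331605071 52.063548413819554
laptop [569.86280462 440.2424206    0.        ] [567.02633064 433.94088107  20.        ]
laptop [581.55748206 426.70058923   0.        ] [578.51978338 420.63205749  20.        ]
screen top [678.16462628 393.52904775 200.        ]
[ 0.05 24.69 -0.56] 10.698425820937024
```

>>> arm_command(
  moves=[
    [0, 3.09, 0, 0, 0.45],
    [0, 3.09, 0, 0, 0.45],
    [0, 3.09, 0, 0, 0.45],
    [0, 3.09, 0, 0, 0.45],
    [0, 3.09, 0, 0, 0.45],
    [0, 3.08, 0, 0, 0.45],
    [0, 3.08, 0, 0, 0.45],
    [0, 3.08, 0, 0, 0.45],
    [0, 0, 0, -10.1, 0.45],
    [0, 0, 0, -10.1, 0.45],
    [0, 0, 0, -10.1, 0.45],
    [0, 0, 0, -10, 0.45],
    [0, 0, 0, 0, 0.45],
  ],
)

```text
clock: 28.35
ee_pos: [465.3, -182.7, 123.8]
ee_rot: [2.836, 1.352, 0.0]
ft_force: [0.0, 0.8, -0.2]
width: 50.6
finger_force: 0.0
```

Run:
```python
from g import *
show(); s,M,psi=st(); print(delta(s["ee_pos"],(466,-183,28),psi))
c=cam("scene")
cv2.imwrite("pics/d6.png",cv2.resize(c["frame"][150:240,330:450,::-1],None,fx=5,fy=5,interpolation=cv2.INTER_CUBIC))
t=cam("top"); print("bottle",at(t,207,150,120))
```

```text
t 28.35 pos [ 465.3 -182.7  123.8] psi 0.890 w 50.6 ff 0.0 F [ 0.   0.8 -0.2] j [-0.53  0.41  1.74  0.    0.99  0.15] tilt 0.000
[0.02 0.07 9.58]
bottle [740.58377673 277.48962168 120.        ]
```

View pics/d6.png

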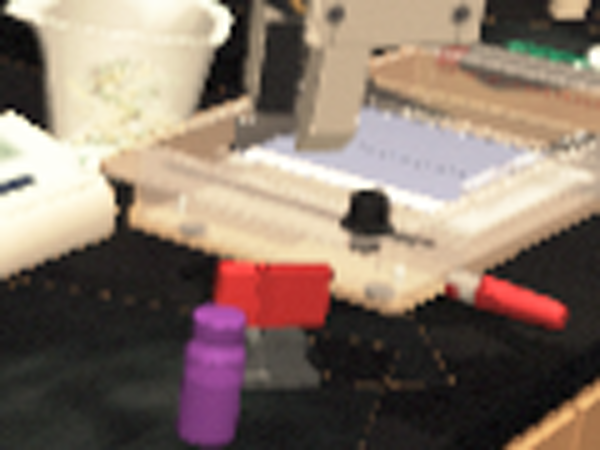

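The handle has not moved and is under the open fingers. Going down to grip the bar.

>>> arm_command(
  moves=[
    [0, 0.07, 3, 0, 0.45],
    [0, 0, 3, 0, 0.45],
    [0, 0, 2, 0, 0.45],
    [0, 0, 1.5, 0, 0.45],
    [0, 0, 0, 0, 0.45],
    [0, 0, 0, 0, 1],
    [0, 0, 0, 0, 1],
    [0, 0, 0, 0, 1],
    [0, 0, 0, 0, 1],
    [0, 0, 0, 0, 1],
    [0, 0, 0, 0, 1],
  ],
  squeeze=40,
)

```text
clock: 29.82
ee_pos: [465.2, -183.5, 29.4]
ee_rot: [2.835, 1.352, 0.001]
ft_force: [-0.6, -0.3, 1.9]
width: 11.6
finger_force: 40.0
```

>>> arm_command(
  moves=[
    [0, 0, -2.7, 0, 1],
    [0, 0, -2.7, 0, 1],
    [0, 0, -2.7, 0, 1],
    [3.19, -0.13, 0, 0, 1],
    [3.19, -0.13, 0, 0, 1],
    [3.19, -0.13, 0, 0, 1],
    [3.19, -0.13, 0, 0, 1],
    [3.19, -0.13, 0, 0, 1],
    [3.19, -0.13, 0, 0, 1],
    [3.19, -0.13, 0, 0, 1],
    [3.19, -0.13, 0, 0, 1],
    [3.19, -0.13, 0, 0, 1],
    [3.2, -0.13, 0, 0, 1],
    [0, 0, 0, -10, 1],
    [0, 0, 0, -10, 1],
    [0, 0, 0, -10, 1],
    [0, 0, 0, -10, 1],
    [0, 0, 0, 0, 1],
  ],
)

```text
clock: 32.08
ee_pos: [655.2, 72.9, 109.5]
ee_rot: [-2.203, -2.239, 0.001]
ft_force: [0.4, 1.3, -0.5]
width: 11.3
finger_force: 40.0
```

Run:
```python
from g import *
show(); s,M,psi=st(); p=s["ee_pos"]; print(np.degrees(psi),delta(p,(655.8,72.8,p[2]),psi))
c=cam("scene"); print(proj(c,p),proj(c,(655.8,72.8,38)),proj(c,p-[0,0,29]))
u,v=200,150
cv2.imwrite("pics/d7.png",cv2.resize(c["frame"][v:v+90,u:u+110,::-1],None,fx=6,fy=6,interpolation=cv2.INTER_CUBIC))
```

```text
t 32.08 pos [655.2  72.9 109.5] psi 1.587 w 11.3 ff 40.0 F [ 0.4  1.3 -0.5] j [-0.01  0.69  1.27 -0.    1.18 -0.02] tilt 0.001
90.9220857626962 [-0.01  0.06 -0.  ]
[252.42980417 186.41415239] [252.32047686 215.55326956] [252.44388307 198.49828915]
```

View pics/d7.png

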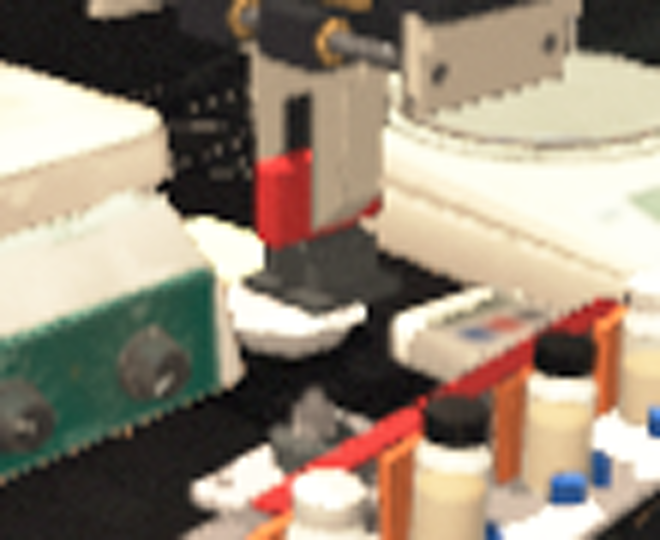

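The handle hangs above the shaft. Foot corners are at (243,283), (305,305) and (407,278), and the shaft tip is at (318,390).

Run:
```python
from g import *
s,M,psi=st(); p=s["ee_pos"]; c=cam("scene"); np.set_printoptions(precision=1,suppress=True)
zb=p[2]-29.2
x=np.array([np.cos(psi),np.sin(psi),0]);y=np.array([x[1],-x[0],0])
C=np.array([p[0],p[1],zb])
pix=lambda P:(proj(c,P)-[200,150]+.5)*6-.5
for a in(1,-1):
  for b in(1,-1):
    for z in(0,6): print(a,b,z,pix(C+21*a*x+21*b*y+[0,0,z]))
for a in(1,-1):
  for b in (1,-1):
    for z in(24,56): print("bar",a,b,z,pix(C+28*a*x+6*b*y+[0,0,z]))
print("tip",pix((655.8,72.8,38)), "collar",pix((655.8,72.8,20)))
J=[pix(C+5*x)-pix(C),pix(C+5*y)-pix(C)]; print("per5mm",J)
```

```text
1 1 0 [237.9 292.5]
1 1 6 [237.7 277.6]
1 -1 0 [314.2 323.7]
1 -1 6 [314.2 308.5]
-1 1 0 [319.6 265.2]
-1 1 6 [319.6 250.7]
-1 -1 0 [395.9 294.6]
-1 -1 6 [396.1 279.8]
bar 1 1 24 [249.7 247.5]
bar 1 1 56 [248.6 164.4]
bar 1 -1 24 [271.8 256.1]
bar 1 -1 56 [271.  172.4]
bar -1 1 24 [359.8 212.4]
bar -1 1 56 [360.3 132.3]
bar -1 -1 24 [381.8 220.3]
bar -1 -1 56 [382.7 139.6]
tip [316.4 395.8] collar [316.5 438.2]
per5mm [array([-9.8,  3.4]), array([-9.1, -3.6])]
```

>>> arm_command(
  moves=[
    [0.2, 0.06, 2, 0, 1],
    [0, 0, 1.5, 0, 1],
    [0, 0, 0.5, 0, 1],
    [0, 0, 0.3, 0, 1],
    [0, 0, 0.3, 0, 1],
    [0, 0, 0.3, 0, 1],
    [0, 0, 0.2, 0, 1],
    [0, 0, 0, 0, 1],
  ],
)

```text
clock: 33.17
ee_pos: [656.6, 74.8, 59.2]
ee_rot: [2.201, 2.24, 0.001]
ft_force: [1.6, -0.8, -1.6]
width: 11.4
finger_force: 40.0
```

>>> arm_command(
  moves=[
    [0, 0, 0.3, 0, 1],
    [0, 0, 0.3, 0, 1],
    [0, 0, 0.2, 0, 1],
    [0, 0, 0.1, 0, 1],
    [0, 0, 0, 0, 1],
  ],
)

```text
clock: 33.8
ee_pos: [656.6, 74.8, 50.2]
ee_rot: [2.201, 2.24, 0.001]
ft_force: [3.0, -0.7, -0.1]
width: 11.9
finger_force: 40.0
```

>>> arm_command(
  moves=[
    [0, 0, 0.1, 0, 1],
    [0, 0, 0.1, 0, 1],
    [0, 0, 0.1, 0, 1],
    [0, 0, 0, 0, 1],
  ],
)

```text
clock: 34.3
ee_pos: [656.7, 74.8, 49.4]
ee_rot: [2.201, 2.24, 0.002]
ft_force: [-1.2, -1.1, 12.7]
width: 12.0
finger_force: 40.0
```

Fully seated: z stops at 49.4 with 12.7 N. I'll ease the pressure and turn clockwise.

>>> arm_command(
  moves=[
    [0, 0, -0.15, 0, 1],
    [0, 0, 0, 5, 1],
    [0, 0, 0, 5, 1],
    [0, 0, 0, 5, 1],
    [0, 0, 0, 5, 1],
    [0, 0, 0, 5, 1],
    [0, 0, 0, 5, 1],
    [0, 0, 0, 5, 1],
    [0, 0, 0, 5, 1],
    [0, 0, 0, 5, 1],
    [0, 0, 0, 5, 1],
    [0, 0, 0, 5, 1],
    [0, 0, 0, 5, 1],
    [0, 0, 0, 5, 1],
    [0, 0, 0, 5, 1],
    [0, 0, 0, 4, 1],
    [0, 0, 0, 0, 1],
  ],
)

```text
clock: 36.42
ee_pos: [657.7, 73.9, 49.4]
ee_rot: [3.105, 0.463, 0.005]
ft_force: [5.6, -3.5, 2.8]
width: 11.7
finger_force: 40.0
```

Run:
```python
from g import *
show(); s,M,psi=st(); print(np.degrees(psi),s["ft_torque"])
```

```text
t 36.42 pos [657.7  73.9  49.4] psi 0.296 w 11.7 ff 40.0 F [ 5.6 -3.5  2.8] j [-0.    0.75  1.32 -0.    1.06  1.27] tilt 0.004
16.9558670514089 [-0.80715615 -1.0469452   0.01303351]
```

>>> arm_command(
  moves=[
    [0, 0, 0, 3, 1],
    [0, 0, 0, 3, 1],
    [0, 0, 0, 2, 1],
    [0, 0, 0, 0, 1],
  ],
)

```text
clock: 36.92
ee_pos: [657.7, 73.8, 49.5]
ee_rot: [3.13, 0.246, 0.006]
ft_force: [5.4, -4.4, 2.4]
width: 12.0
finger_force: 40.0
```

Run:
```python
from g import *
show(); s,M,psi=st(); print(np.degrees(psi),s["ft_torque"])
```

```text
t 36.92 pos [657.7  73.8  49.5] psi 0.157 w 12.0 ff 40.0 F [ 5.4 -4.4  2.4] j [-0.    0.75  1.32 -0.    1.06  1.41] tilt 0.004
8.979941779001512 [-8.41693379e-01 -1.05164786e+00 -4.20165323e-04]
```

>>> arm_command(
  moves=[
    [0, 0, 0, 2, 1],
    [0, 0, 0, 2, 1],
    [0, 0, 0, 2, 1],
    [0, 0, 0, 2, 1],
    [0, 0, 0, 0, 1],
  ],
)

```text
clock: 37.55
ee_pos: [657.7, 73.7, 49.5]
ee_rot: [3.14, 0.027, 0.006]
ft_force: [5.6, -4.8, 2.7]
width: 11.6
finger_force: 40.0
```

Run:
```python
from g import *
show(); s,M,psi=st(); print(np.degrees(psi),s["ft_torque"])
```

```text
t 37.55 pos [657.7  73.7  49.5] psi 0.017 w 11.6 ff 40.0 F [ 5.6 -4.8  2.7] j [-0.    0.75  1.32 -0.    1.06  1.55] tilt 0.004
0.984810482215114 [-0.84408666 -1.03701017  0.0264659 ]
```

>>> arm_command(
  moves=[
    [0, 0, 0, 2, 1],
    [0, 0, 0, 2, 1],
    [0, 0, 0, 2, 1],
    [0, 0, 0, 0, 1],
  ],
)

```text
clock: 38.05
ee_pos: [657.8, 73.6, 49.5]
ee_rot: [3.137, -0.137, 0.006]
ft_force: [5.8, -5.8, 3.1]
width: 11.7
finger_force: 40.0
```

Run:
```python
from g import *
show(); s,M,psi=st(); print(np.degrees(psi),s["ft_torque"])
c=cam("scene"); t=cam("top")
z=lambda c,u,v,w,h,k:cv2.resize(c["frame"][v:v+h,u:u+w,::-1],None,fx=k,fy=k,interpolation=cv2.INTER_CUBIC)
cv2.imwrite("pics/d8.png",np.hstack([z(c,205,165,90,110,4.4),z(t,225,150,90,110,4.4)]))
```

```text
t 38.05 pos [657.8  73.6  49.5] psi -0.087 w 11.7 ff 40.0 F [ 5.8 -5.8  3.1] j [-0.    0.75  1.32 -0.    1.06  1.66] tilt 0.004
-4.992007753379575 [-0.93185489 -1.02643592  0.26259222]
```

View pics/d8.png

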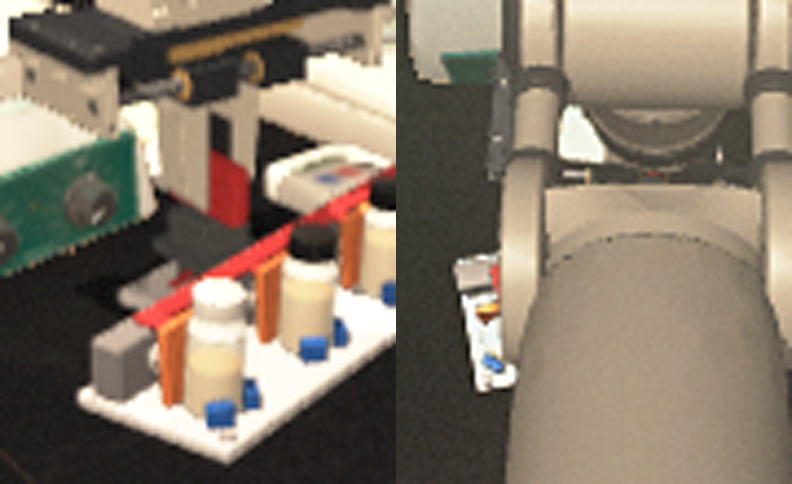

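The lock bar has slid so its tongue is at gate 4, and the torque has jumped to 0.26 N m. I'll push one degree more to confirm the stop.

>>> arm_command(
  moves=[
    [0, 0, 0, 1.5, 1],
    [0, 0, 0, 0, 1],
  ],
)

```text
clock: 38.4
ee_pos: [657.8, 73.6, 49.5]
ee_rot: [3.135, -0.177, 0.006]
ft_force: [5.5, -4.8, 3.2]
width: 11.3
finger_force: 40.1
```

Run:
```python
from g import *
show(); s,M,psi=st(); print(np.degrees(psi),s["ft_torque"])
```

```text
t 38.40 pos [657.8  73.6  49.5] psi -0.113 w 11.3 ff 40.1 F [ 5.5 -4.8  3.2] j [-0.    0.75  1.32 -0.    1.06  1.68] tilt 0.004
-6.477220189061764 [-0.98729292 -1.04861061  0.28449843]
```

>>> arm_command(
  moves=[
    [0, 0, 0, 0, 1],
    [0, 0, 0, 1.5, 1],
    [0, 0, 0, 1.0, 1],
    [0, 0, 0, 0, 1],
  ],
  squeeze=60,
)

```text
clock: 38.9
ee_pos: [657.8, 73.6, 49.5]
ee_rot: [3.13, -0.245, 0.006]
ft_force: [5.3, -5.8, 4.4]
width: 11.8
finger_force: 60.1
```

Run:
```python
from g import *
show(); s,M,psi=st(); print(np.degrees(psi),s["ft_torque"])
```

```text
t 38.90 pos [657.8  73.6  49.5] psi -0.156 w 11.8 ff 60.1 F [ 5.3 -5.8  4.4] j [-0.    0.75  1.32 -0.    1.06  1.73] tilt 0.004
-8.959628130911195 [-1.00419849 -1.08588123  0.42477498]
```

>>> arm_command(
  moves=[
    [0, 0, 0, -4, 1],
    [0.1, 0.1, 0, -4, 1],
    [0, 0, 0, 0, 1],
    [0, 0, -0.5, 0, 1],
    [0, 0, -0.8, 0, 1],
    [0, 0, -1, 0, 1],
    [0, 0, -2, 0, 1],
    [0, 0, -2.5, 0, 1],
    [0, 0, 0, 0, 1],
  ],
  squeeze=40,
)

```text
clock: 40.02
ee_pos: [657.4, 74.2, 118.4]
ee_rot: [-3.141, 0.027, -0.003]
ft_force: [-0.1, -0.2, -1.5]
width: 11.9
finger_force: 40.0
```

Run:
```python
from g import *
show(); s,M,psi=st(); p=s["ee_pos"]; print(np.degrees(psi),57-np.degrees(psi)); print(delta(p,(542.7,328.2,p[2]),psi))
```

```text
t 40.02 pos [657.4  74.2 118.4] psi -0.017 w 11.9 ff 40.0 F [-0.1 -0.2 -1.5] j [-0.    0.68  1.26  0.    1.2   1.58] tilt 0.002
-0.9770145009622725 57.97701450096227
[-11.9 -25.2  -0. ]
```

>>> arm_command(
  moves=[
    [0, 0, 0, -9.67, 1],
    [0, 0, 0, -9.67, 1],
    [0, 0, 0, -9.67, 1],
    [0, 0, 0, -9.67, 1],
    [0, 0, 0, -9.66, 1],
    [0, 0, 0, -9.66, 1],
    [1.7, -2.61, 0, 0, 1],
    [1.7, -2.61, 0, 0, 1],
    [1.7, -2.61, 0, 0, 1],
    [1.7, -2.61, 0, 0, 1],
    [1.7, -2.61, 0, 0, 1],
    [1.7, -2.61, 0, 0, 1],
    [1.7, -2.61, 0, 0, 1],
    [1.7, -2.6, 0, 0, 1],
    [1.66, -2.6, 0, 0, 1],
    [0, 0, 0, 0, 1],
    [0, 0, 0, 0, 1],
  ],
)

```text
clock: 42.15
ee_pos: [542.8, 329.0, 115.5]
ee_rot: [2.76, 1.5, -0.003]
ft_force: [0.4, -0.3, -0.4]
width: 11.5
finger_force: 40.0
```

Run:
```python
from g import *
show(); s,M,psi=st(); p=s["ee_pos"]; print(np.degrees(psi),delta(p,(543.8,329.9,p[2]),psi))
c=cam("scene"); u,v,k=140,180,6.6
x=np.array([np.cos(psi),np.sin(psi),0]);y=np.array([x[1],-x[0],0]); C=np.array([p[0],p[1],p[2]-29.2])-2*x
pix=lambda P:np.round((proj(c,P)-[u,v]+.5)*k-.5)
for a in(1,-1):
  for b in(1,-1): print(a,b,pix(C+21*a*x+21*b*y),pix(C+21*a*x+21*b*y+[0,0,6]))
S=np.array([542.7,328.2,0]); print("tip",pix(S+[0,0,38]),pix(C),"per5",pix(C+5*x)-pix(C),pix(C+5*y)-pix(C))
cv2.imwrite("pics/d9.png",cv2.resize(c["frame"][v:v+90,u:u+110,::-1],None,fx=k,fy=k,interpolation=cv2.INTER_CUBIC))
```

```text
t 42.15 pos [542.8 329.  115.5] psi 0.995 w 11.5 ff 40.0 F [ 0.4 -0.3 -0.4] j [ 0.42  0.64  1.35 -0.    1.16  1.  ] tilt 0.002
57.0236738976036 [ 0.13  0.04 -0.  ]
1 1 [209. 450.] [207. 429.]
1 -1 [205. 534.] [203. 512.]
-1 1 [377. 436.] [376. 415.]
-1 -1 [384. 518.] [382. 496.]
tip [303. 647.] [294. 483.] per5 [-20.   2.] [  0. -10.]
```

View pics/d9.png

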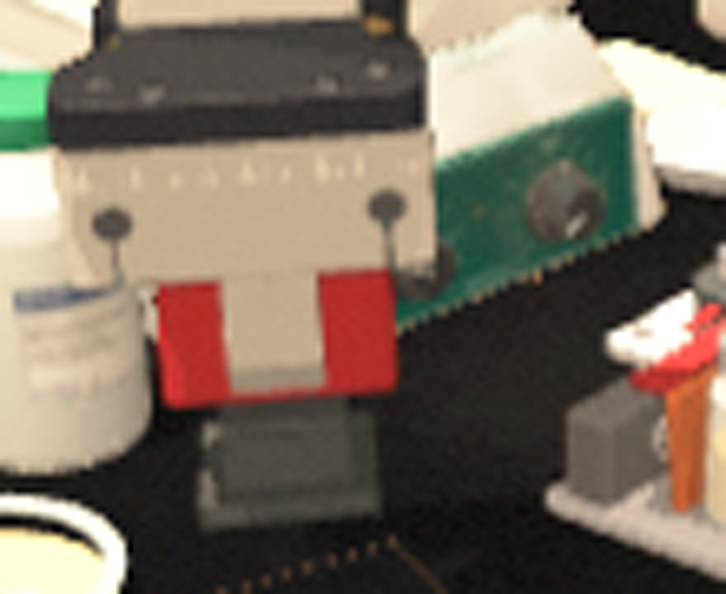

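The bar centre (280) is about 1.5 mm off the finger centre (273), as assumed. Lowering onto the park stud.

>>> arm_command(
  moves=[
    [0.15, 0.04, 2, 0, 1],
    [0, 0, 2, 0, 1],
    [0, 0, 0.6, 0, 1],
    [0, 0, 0.3, 0, 1],
    [0, 0, 0.3, 0, 1],
    [0, 0, 0.3, 0, 1],
    [0, 0, 0, 0, 1],
  ],
)

```text
clock: 43.08
ee_pos: [544.5, 330.7, 61.7]
ee_rot: [2.761, 1.499, 0.0]
ft_force: [-0.3, -1.1, -1.1]
width: 11.4
finger_force: 40.0
```

>>> arm_command(
  moves=[
    [0, 0, 0.3, 0, 1],
    [0, 0, 0.3, 0, 1],
    [0, 0, 0.3, 0, 1],
    [0, 0, 0, 0, 1],
  ],
)

```text
clock: 43.58
ee_pos: [543.8, 330.9, 52.0]
ee_rot: [-2.76, -1.499, 0.002]
ft_force: [-3.6, 2.7, -1.3]
width: 11.6
finger_force: 40.0
```

>>> arm_command(
  moves=[
    [0, -0.03, 0.1, 0, 1],
    [0, 0, 0.1, 0, 1],
    [0, 0, 0.1, 0, 1],
    [0, 0, 0.1, 0, 1],
    [0, 0, 0, 0, 1],
  ],
)

```text
clock: 44.2
ee_pos: [543.9, 331.0, 49.4]
ee_rot: [-2.76, -1.499, 0.0]
ft_force: [-7.5, 2.0, 6.2]
width: 11.3
finger_force: 40.0
```

>>> arm_command(
  moves=[
    [0, 0, 0.1, 0, 1],
    [0, 0, 0, 0, 1],
    [0, 0, 0, 0, 0.7],
    [0, 0, 0, 0, 0.55],
    [0, 0, 0, 0, 0.5],
    [0, 0, -1, 0, 0.45],
    [0, 0, -2, 0, 0.45],
    [0, 0, -4, 0, 0.45],
    [0, 0, -4, 0, 0.45],
    [-4, 3, 0, 0, 0.45],
    [-5, 2, 0, 0, 0.45],
    [-5, 0, 0, 0, 0.45],
    [-5, 0, 0, 0, 0.45],
    [-5, 0, 0, 0, 0.45],
    [0, 0, 0, 0, 0.45],
  ],
)

```text
clock: 46.08
ee_pos: [454.1, 100.2, 158.4]
ee_rot: [2.763, 1.495, -0.0]
ft_force: [0.1, 1.0, 0.5]
width: 50.6
finger_force: 0.0
```

Run:
```python
from g import *
show(); c=cam("scene"); t=cam("top")
z=lambda c,u,v,w,h,k:cv2.resize(c["frame"][v:v+h,u:u+w,::-1],None,fx=k,fy=k,interpolation=cv2.INTER_CUBIC)
cv2.imwrite("pics/d10.png",np.vstack([z(c,145,180,200,75,4),z(t,160,165,200,75,4)]))
```

```text
t 46.08 pos [454.1 100.2 158.4] psi 0.992 w 50.6 ff 0.0 F [0.1 1.  0.5] j [ 0.05  0.31  1.79 -0.    1.05  0.63] tilt 0.001
```

View pics/d10.png

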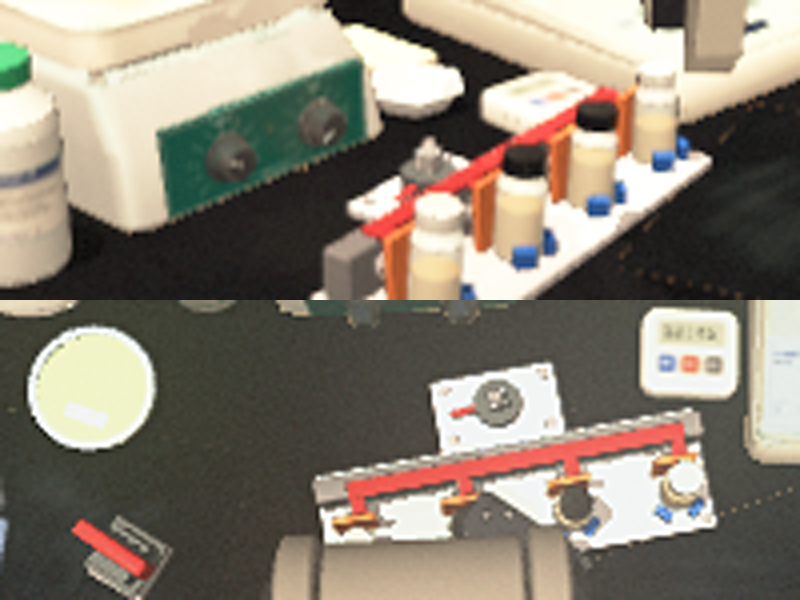

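The lock pointer has swung about 86° and the tongues sit behind the gates at (355,500)…(680,440). The handle is parked at (115,550), and every vial in view is still upright. Handing in.

```bash
python3 -c "
from cell import robot
print(robot.close_job())"
```

```text
the job is handed in; nothing more can be done
None
```

The job is handed in (no verdict came back): all four vials are seated in their bays, the shaft was turned clockwise until it hit its stop, and the handle is fully down on its parking stud, all in about 46 s of robot time.

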